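# Hang the wash basket up to drain and shut the ultrasonic cleaner

### The job

The boards have had their flux washed off: lift the wire basket out of the ultrasonic cleaner by its handle and hang it by the middle of the handle in the hook of the drain stand, setting it down gently, with both boards still in it. Then shut the cleaner's lid fully, and leave everything else on the bench where it is.

Things in the scene. Friction and masses are not known exactly. Their poses are not given: they have to be found in the camera images.
- cleaner: Bench-top ultrasonic cleaner: fixed white housing 180 mm deep (x), 220 mm wide (y), 140 mm high. Origin: centre of its underside, z up; its control panel faces its -x. It stands on the left or right of the bench, yaw up to 0.3 rad either way. Its lid starts open, leaning back.
- tank (a point): Centre of the drained tank's floor, 78 mm above the table, 20 mm along the cleaner's +x from its origin; axes as the cleaner's. The open tank is 110 mm (x) by 175 mm (y) inside; its rim is 140 mm above the table.
- lid (a joint): Hinge of the cleaner's white lid (127 mm deep, 200 mm wide, 10 mm thick, clear window). 0 = shut flat on the tank, 1.57 = upright, 1.9 = its stop, leaning back. Stiff hinge: the lid stays where it is left; about 1 N at its free edge moves it.
- lid_hinge (a point): Middle of the lid's hinge line, which runs along the cleaner's y: 82 mm along +x from the cleaner's origin, 146 mm above the table. Turns with the lid: from here the lid runs along this point's -x; its outer (upper) face is 6 mm along +z.
- lid_tab (a point): Middle of the finger tab on the lid's free edge, 135 mm from the hinge line. The tab is 50 mm wide, sticks out 18 mm beyond the lid and is 8 mm thick.
- basket: Stainless wire wash basket, 85 mm (x) by 150 mm (y), walls 45 mm high, about 0.3 kg with the two boards lying loose in it. It starts standing in the tank, its long side within 0.05 rad of the cleaner's y, the handle sticking out at the top. Origin: centre of its underside, z up.
- bail (a point): Peak in the middle of the basket's rigid arched handle: bar centre, 120 mm above the basket's underside. The handle is an 8 mm round bar in the basket's y-z plane, from one short side to the other; from 16 to 60 mm either side of the middle it is straight and level, bar centre 110 mm above the underside.
- board_a: Small green circuit board lying in the +y half of the basket: 60 by 55 mm, 12 mm high with its components. Origin: centre of its underside.
- board_b: The other circuit board, the same, in the -y half of the basket.
- stand: Drain stand, fixed: drip tray 190 mm (x) by 210 mm (y), 28 mm high, a 14 mm post behind it (108 mm along +x from the origin, 262 mm high) carrying a hook. Origin: on the table under the hook's low point, z up. It stands on the other side of the bench from the cleaner, yaw up to 0.3 rad either way.
- hook_seat (a point): Where the handle's peak (point bail) lies when the basket hangs home: 211 mm above the table over the stand's origin; axes as the stand's. The hook is 9 mm round rod coming from the post along -x at 230 mm, dipping here in a V to a low point (rod centre 200 mm) and turning up again. The hanging handle crosses it along y.
- hook_tip (a point): The hook's free upturned tip, rod centre 224 mm above the table, 26 mm along the stand's -x from its low point. Nothing stands above or before it.
- solder_reel: Bystander: reel of solder wire standing on its flange, 52 mm across, 41 mm high, between the cleaner and the stand.
- flux_jar: Bystander: amber jar of flux, 48 mm across, 50 mm high, between the cleaner and the stand.
- dispenser: Bystander: white plastic bottle, 64 mm across, 130 mm high, behind.
- tip_cleaner: Bystander: dark metal cup with brass wool, 68 mm across, 42 mm high, behind.
- tape_roll: Bystander: roll of masking tape lying flat, 80 mm across, 20 mm high, on the right.
- cutters: Bystander: side cutters lying flat, 125 mm long, 12 mm high, on the left.
- driver: Bystander: screwdriver lying flat, 150 mm long, on the left.

How it is judged (in metres and radians):
On the way, in this order (a step that is already met when the one before it is completed fails the run):
1. the basket is lifted clear of the tank (z of basket in the frame of cleaner above 0.145 m), for 0.1 s.
2. the basket hangs by the middle of its handle in the hook, let go (distance between bail and hook_seat below 0.012 m and angle between basket's own z axis and vertical below 0.25 rad and contact force between basket and the fingers below 0.1 N), for 0.3 s.
At the end, for the whole second after the job is handed in: The peak of the basket's handle lies within 12 mm of the hook's seat, the basket hangs upright within 0.25 rad, at rest (under 0.03 m/s) and let go, both boards are in it, and the lid is shut to within 0.04 rad (all of step 2 and linear speed of basket below 0.03 m/s and z of board_a in the frame of basket between -0.005 and 0.03 m and x of board_a in the frame of basket between -0.045 and 0.045 m and y of board_a in the frame of basket between -0.075 and 0.075 m and z of board_b in the frame of basket between -0.005 and 0.03 m and x of board_b in the frame of basket between -0.045 and 0.045 m and y of board_b in the frame of basket between -0.075 and 0.075 m and value of joint lid below 0.04 rad); the robot touches nothing.
It fails at once if a bystander is moved by more than 30 mm (distance of any of solder_reel, flux_jar, dispenser, tip_cleaner, tape_roll, cutters, driver from where it was at the start of the episode above 0.03 m).
It fails at once if the basket is pressed or slammed onto the stand (over 40 N) (contact force between basket and stand above 40 N).
It fails at once if the basket is dropped into the hook (faster than 0.45 m/s within 60 mm of its seat) (distance between bail and hook_seat below 0.06 m and linear speed of basket above 0.45 m/s).
It also fails if it takes over 64 s, if anything falls off the work surface, if the arm or the gripper's body presses on something with over 40 N, if the wrist force passes 120 N, or if a joint passes its speed limit or range.

### The arm

A 6-joint arm with a two-finger parallel gripper is mounted at the origin on the work surface. World frame = base frame: x ahead of the robot, y to its left, z up, the work surface at z = 0. Lengths are in mm, angles in rad, forces in N, time in s.
With the tool pointing down it reaches from about 350 to 875 mm from the base axis. Payload 4.2 kg.
Tool frame: the origin (TCP) lies midway between the tips of the shut fingers; the grasp point (between the pads) lies 19 mm behind it (arm.tcp_to_grasp is the distance from the TCP to the grasp point, in mm); z points along the fingers, y is the line along which they close (so a half turn about z gives the same grasp; the last joint's range is limited). The gripper opens to 85 mm and grips with 20 to 120 N. Pads are 22 mm wide; open, the fingers measure 114 mm over their backs; the gripper's body (76 mm by 85 mm) begins 54 mm behind the grasp point. The pads swing forward as they close: fully open they stand 13 mm farther back than shut.
Start: joints at [1.569, 0.385, 0.008, 0, -1.194, -0.259], TCP at [161.127, 603.852, 205.112] pointing down, gripper open.
Joint ranges: [-3.14, 3.14], [-1.21, 2.06], [-1.07, 1.41], [-3.16, 2.05], [-2.99, -0.16], [-3.1, 3.1]. Speed limits (rad/s): [2.79, 2.79, 3.14, 3.14, 3.14, 3.14].

### API

Orientations are given as a unit quaternion [x, y, z, w].
In Python, from bench import arm, get_image gives the robot as it stands.
- The arm moves only by the tool drive_tool, never from a script. Its argument "deltas" is a list of rows, each a list of 2 entries, a list of its own where there are three numbers: the shift along the tool's x, y, z in cm, then the turn, a rotation vector about the tool's x, y, z in degrees. In form: [[[x, y, z], [ax, ay, az]], ...]. A call has 1 to 12 rows; each row shifts and turns the commanded pose from where the row before left it, along the tool's axes as they then stand; what a row does not reach is not made up. A row lasts 1/10 s, in which the tool goes at most 50 mm and 8.59 degrees, less where a joint would pass 70% of its speed; a pose out of reach is approached as far as the arm can. A call with a gripper value outside its range is refused whole. "claw" is the finger opening in cm, from 0 to 8.54, set as the call begins (left out, the last holds). The fingers move at their own pace and stop on an object; the grip force is fixed at half the most. Time passes only in rows, so rows that do not move let the fingers close. It gives the time, the measured TCP pose, the force, the opening and the grip force at its end, in the units of the state.
- arm.read_state(): the state, without advancing time (a new reading comes with each control period).
- get_image(name): name is "side" or "top" or "wrist"; returns a dict with "img" (400x640x3 uint8, red, green, blue), "fx", "fy", "cx", "cy" (pixels), "eye" and "orientation" of the camera in the world; the wrist camera has in their place "mount" (4x4, takes a point from camera to tool coordinates, whose origin is the TCP and whose axes are the flange's). Camera axes: x right, y down, z forward; pixel columns grow to the right and rows downward; lengths in mm; the calibration is good to about 2 mm. A picture is of the moment at which its call begins: read the wrist's pose just before it. There is no depth.
- arm.job_done(): hands the job in; it is judged then, once.
The state is a dict: "clock": time; "joints": joint angles; "joint_vel": joint speeds; "joint_efforts": joint torques, N m; "position": TCP position; "ee_rot": TCP orientation; "contact_force": force on the tool from outside, world axes, zero at the start; "wrist_torque": the same for the moment, N m; "gripper_width": finger opening in mm; "grasp_force": force on a finger pad.
Only numpy, scipy, OpenCV 4.12 (cv2) and the standard library are available. Lean on these libraries where they do the work, as an engineer would, in place of code of your own. Each camera call takes 0.05 s, during which the arm holds its last target. There are 200 camera calls.

## Working session

There is one attempt and no reset: what is moved stays moved. The work goes in short steps, Python scripts to look and compute and a tool call to move; the robot and the scene stay as the last step left them, time stands still between calls to the robot, and variables do not carry over. Pictures are saved under pics/ and viewed, at most 10 in all, crops included, and the job is handed in when it is done.

Besides the shell and the picture viewer there is one more tool, called after "Emit:" as name(argument=value, ...) on one line, values as JSON. drive_tool: Moves the arm, as the interface text tells. Its arguments: {"type":"object","properties":{"deltas":{"type":"array"},"claw":{"type":"number"}},"required":["deltas"]}

```bash
mkdir -p pics; ls
cat > h.py <<'E'
import numpy as np, cv2
from scipy.spatial.transform import Rotation as R
from bench import arm, get_image
def save(name,fn):
    s=arm.read_state(); d=get_image(name); cv2.imwrite('pics/'+fn,d['img'][:,:,::-1]); return s,d
def cam(d,s=None):
    K=np.array([[d['fx'],0,d['cx']],[0,d['fy'],d['cy']],[0,0,1.]])
    if 'mount' in d:
        T=np.eye(4);T[:3,:3]=R.from_quat(s['ee_rot']).as_matrix();T[:3,3]=s['position'];T=T@np.array(d['mount'])
        return K,T[:3,:3],T[:3,3]
    o=np.array(d['orientation']); r=o if o.shape==(3,3) else R.from_quat(o).as_matrix()
    return K,r,np.array(d['eye'])
def proj(c,P):
    K,r,e=c; q=(np.atleast_2d(P)-e)@r@K.T; return q[:,:2]/q[:,2:]
def ray(c,uv):
    K,r,e=c; v=r@np.linalg.inv(K)@np.array([uv[0],uv[1],1.]); return e,v/np.linalg.norm(v)
def onz(c,uv,z):
    e,v=ray(c,uv); return e+v*(z-e[2])/v[2]
def tri(*cu):
    A=0;b=0;L=[]
    for c,uv in cu:
        e,v=ray(c,uv);M=np.eye(3)-np.outer(v,v);A=A+M;b=b+M@e;L.append((M,e))
    p=np.linalg.solve(A,b); return p,[float(np.linalg.norm(M@(p-e))) for M,e in L]
E
python3 - <<'E'
from h import *
import pickle
D={}
for n in('side','top','wrist'):
    s,d=save(n,n+'0.png'); D[n]=cam(d,s); print(n,D[n][2].round(),D[n][1].round(2).tolist(),d['fx'])
pickle.dump(D,open('c0.pkl','wb'));print(s)
E
```

```text
pics
side [ 305. 1093. 1085.] [[-0.97, -0.13, 0.19], [-0.23, 0.62, -0.75], [-0.02, -0.77, -0.63]] 447.7338081629921
top [ 442.  -10. 1366.] [[-0.01, -1.0, 0.09], [-1.0, 0.01, -0.0], [0.0, -0.09, -1.0]] 433.70650005866855
wrist [234. 585. 373.] [[-0.26, -0.92, -0.29], [-0.97, 0.25, 0.07], [0.0, 0.3, -0.96]] 291.06713249151
{'clock': 0.1, 'joints': array([ 1.56857300e+00,  3.85497805e-01,  6.74998123e-03, -4.59609673e-04,
       -1.19401467e+00, -2.58610919e-01]), 'joint_vel': array([-0.00247533, -0.00166879,  0.0037264 ,  0.00176957,  0.00030564,
        0.00016296]), 'joint_efforts': array([-1.28408683e-04, -3.93323672e+01,  1.88926256e+01,  4.19793561e+00,
       -2.62817062e-03,  8.34832065e-06]), 'position': array([161.00328747, 603.29984236, 204.11153334]), 'ee_rot': array([ 9.91496206e-01, -1.30131710e-01, -8.61687399e-05,  1.00232298e-03]), 'contact_force': array([-0.71667677,  0.07883283, -0.26310419]), 'wrist_torque': array([-0.00054622, -0.01737881, -0.04104265]), 'grasp_force': 0.0, 'gripper_width': 85.2815455541683}
```

View pics/side0.png

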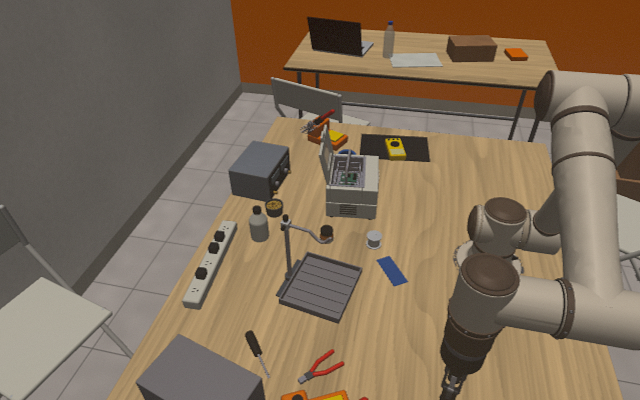

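View pics/top0.png

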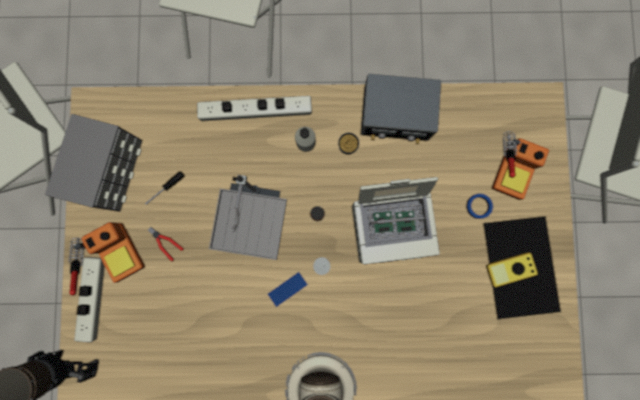

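The cleaner is on the right (top view ~395,225; side ~352,185) and the stand on the left (top ~248,222; side hook ~325,238). I'll enlarge both in both views for exact pixels.

Run:
```python
import cv2,numpy as np
t=cv2.imread('pics/top0.png');s=cv2.imread('pics/side0.png')
def c(i,x,y,k=4):
    a=cv2.resize(i[y:y+75,x:x+100],None,fx=k,fy=k,interpolation=cv2.INTER_CUBIC)
    for g in range(0,100,20):
        cv2.putText(a,str(x+g),(g*4,8),0,.3,(0,255,255));cv2.line(a,(g*4,8),(g*4,14),(0,255,255))
    for g in range(0,75,15):
        cv2.putText(a,str(y+g),(0,g*4+4),0,.3,(0,0,255));cv2.line(a,(20,g*4),(26,g*4),(0,0,255))
    return a
m=np.vstack([np.hstack([c(t,345,190-12),c(t,205,170)]),np.hstack([c(s,300,145),c(s,265,205)])])
cv2.imwrite('pics/m0.png',m)
```

```text
(no output)
```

View pics/m0.png

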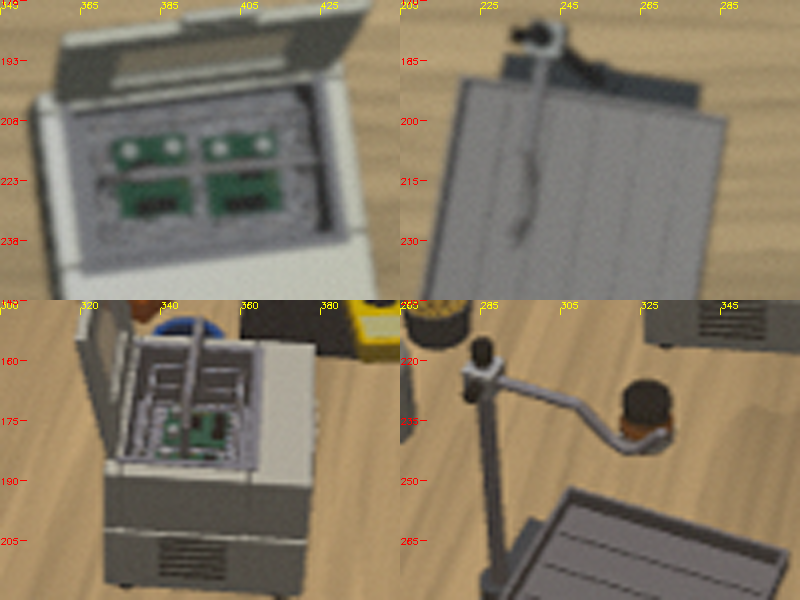

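Run:
```python
from h import *
import pickle
D=pickle.load(open('c0.pkl','rb'));T,S=D['top'],D['side']
for n,uv,z in [('cl BL',(353.7,202.2),140),('cl BR',(431,197.5),140),('cl FL',(360,262),140),('cl FR',(438,255),140),('hL',(368.7,222.5),188),('hR',(425,218),188),('tray BL',(220.5,189.5),28),('tray BR',(286.2,200),28)]:
    print(n,onz(T,uv,z).round())
print('tip',tri((T,(235,229.5)),(S,(331.2,238))))
print('low',onz(S,(322,242.5),196).round(), 'bend',tri((T,(238,208)),(S,(307,231))))
print('knob',tri((T,(239,178.5)),(S,(285.5,216))))
```

```text
cl BL [ 555. -101.  140.]
cl BR [ 566. -321.  140.]
cl FL [ 387. -116.  140.]
cl FR [ 404. -335.  140.]
hL [ 495. -137.  188.]
hR [ 505. -291.  188.]
tray BL [610. 303.  28.]
tray BR [575. 100.  28.]
tip (array([476.98642666, 218.61916472, 220.24652217]), [2.234871277533522, 2.234871277533429])
low [501. 217. 196.] bend (array([540.25093258, 211.14568852, 226.2003717 ]), [4.83323835941818, 4.833238359418181])
knob (array([608.46451494, 201.33417814, 261.65822993]), [0.08702700253617428, 0.08702700253628011])
```

```bash
cat >> h.py <<'E'
def down(yawy):  # tool pointing down, tool y axis at world yaw (deg)
    a=np.radians(yawy); y=np.array([np.cos(a),np.sin(a),0]);z=np.array([0,0,-1.]);return R.from_matrix(np.c_[np.cross(y,z),y,z])
def plan(p,Rt,n,s=None):
    s=s or arm.read_state(); P=np.array(s['position'],float); r=R.from_quat(s['ee_rot'])
    v=(r.inv()*Rt).as_rotvec()/n; d=(np.array(p)-P)/n/10; rows=[]
    for i in range(n):
        rows.append([[round(float(x),2) for x in r.inv().apply(d)],[round(float(x),1) for x in np.degrees(v)]]); r=r*R.from_rotvec(v)
    print(rows)
E
python3 - <<'E'
from h import *
plan([400,260,330],down(170),12)
E
```

```text
[[[2.66, 2.25, -1.04], [0.0, -0.0, 7.1]], [[2.92, 1.91, -1.04], [0.0, -0.0, 7.1]], [[3.13, 1.53, -1.04], [0.0, -0.0, 7.1]], [[3.3, 1.13, -1.05], [0.0, -0.0, 7.1]], [[3.41, 0.72, -1.05], [0.0, -0.0, 7.1]], [[3.47, 0.29, -1.05], [0.0, -0.0, 7.1]], [[3.48, -0.14, -1.05], [0.0, -0.0, 7.1]], [[3.44, -0.57, -1.05], [0.0, -0.0, 7.1]], [[3.34, -0.99, -1.05], [0.0, -0.0, 7.1]], [[3.2, -1.39, -1.05], [0.0, -0.0, 7.1]], [[3.0, -1.78, -1.05], [0.0, -0.0, 7.1]], [[2.76, -2.13, -1.05], [0.0, -0.0, 7.1]]]
```

Emit:
drive_tool(deltas=[[[2.7,2.3,-1.0],[0,0,7]],[[2.9,1.9,-1.0],[0,0,7]],[[3.1,1.5,-1.0],[0,0,7]],[[3.3,1.1,-1.1],[0,0,7]],[[3.4,0.7,-1.1],[0,0,7]],[[3.5,0.3,-1.1],[0,0,7]],[[3.5,-0.1,-1.1],[0,0,7]],[[3.4,-0.6,-1.1],[0,0,7]],[[3.3,-1.0,-1.1],[0,0,7]],[[3.2,-1.4,-1.0],[0,0,7]],[[3.0,-1.8,-1.0],[0,0,7]],[[2.8,-2.1,-1.0],[0,0,7]]])

```text
clock: 1.35
position: [403.5, 261.4, 331.4]
ee_rot: [-0.648, 0.762, 0.0, -0.0]
contact_force: [0.6, -0.6, -0.7]
gripper_width: 85.2
grasp_force: 0.0
```

Emit:
drive_tool(deltas=[[[0,0,0],[0,0,0]],[[0,0,0],[0,0,0]],[[0,0,0],[0,0,0]]])

```text
clock: 1.65
position: [402.5, 263.0, 330.5]
ee_rot: [-0.65, 0.76, 0.0, -0.001]
contact_force: [-0.5, -0.2, -0.6]
gripper_width: 85.4
grasp_force: 0.0
```

Run:
```python
from h import *
import pickle
s,d=save('wrist','w1.png');pickle.dump(cam(d,s),open('w1.pkl','wb'))
print(s['position'],R.from_quat(s['ee_rot']).as_matrix().round(3),s['joints'].round(2),s['clock'])
```

```text
[402.51796159 263.01357316 330.4787303 ] [[-0.154 -0.988 -0.001]
 [-0.988  0.154 -0.001]
 [ 0.001  0.001 -1.   ]] [ 0.92  0.07 -0.1  -0.   -1.41 -1.07] 1.65
```

Emit:
drive_tool(deltas=[[[3,0,0],[0,0,0]],[[3.5,0,0],[0,0,0]],[[3.5,0,0],[0,0,0]],[[0,0,0],[0,0,0]],[[0,0,0],[0,0,0]],[[0,0,0],[0,0,0]]])

```text
clock: 2.3
position: [387.4, 165.0, 330.8]
ee_rot: [-0.65, 0.76, 0.0, -0.0]
contact_force: [0.8, 0.5, -0.7]
gripper_width: 85.6
grasp_force: 0.0
```

Run:
```python
from h import *
import pickle
s,d=save('wrist','w2.png');pickle.dump(cam(d,s),open('w2.pkl','wb'))
print(s['position'],s['clock'])
m=np.hstack([cv2.resize(cv2.imread(f'pics/w{i}.png'),(400,250)) for i in(1,2)]);cv2.imwrite('pics/m1.png',m)
plan([430,-160,330],down(-176),12)
```

```text
[387.44242807 164.98165499 330.84597985] 2.3
[[[2.62, -0.77, 0.01], [0.0, -0.0, -1.1]], [[2.64, -0.72, 0.01], [0.0, -0.0, -1.1]], [[2.65, -0.67, 0.01], [0.0, -0.0, -1.1]], [[2.66, -0.62, 0.01], [0.0, -0.0, -1.1]], [[2.67, -0.57, 0.01], [0.0, -0.0, -1.1]], [[2.68, -0.52, 0.01], [0.0, -0.0, -1.1]], [[2.69, -0.47, 0.01], [0.0, -0.0, -1.1]], [[2.7, -0.42, 0.01], [0.0, -0.0, -1.1]], [[2.71, -0.37, 0.01], [0.0, -0.0, -1.1]], [[2.71, -0.32, 0.01], [0.0, -0.0, -1.1]], [[2.72, -0.27, 0.01], [0.0, -0.0, -1.1]], [[2.72, -0.22, 0.01], [0.0, -0.0, -1.1]]]
```

View pics/m1.png

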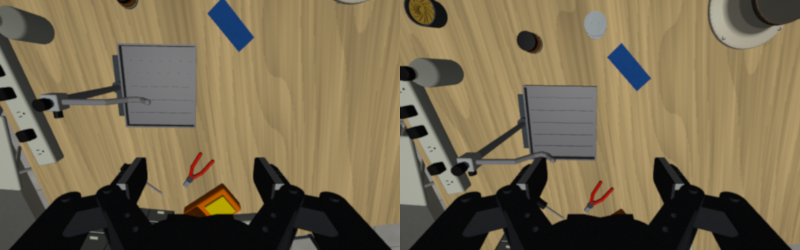

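The hook shows in both wrist views (w1 full-res ~ (75..240,160), w2 ~ (100..245,255)). Moving on to the cleaner for its two views, then zooming in on all.

Emit:
drive_tool(deltas=[[[2.6,-0.8,0],[0,0,-1]],[[2.6,-0.7,0],[0,0,-1]],[[2.7,-0.7,0],[0,0,-1]],[[2.7,-0.6,0],[0,0,-1]],[[2.7,-0.6,0],[0,0,-1]],[[2.7,-0.5,0],[0,0,-1]],[[2.7,-0.5,0],[0,0,-1]],[[2.7,-0.4,0],[0,0,-1]],[[2.7,-0.4,0],[0,0,-1]],[[2.7,-0.3,0],[0,0,-1]],[[2.7,-0.3,0],[0,0,-1]],[[2.7,-0.2,0],[0,0,-2]]])

```text
clock: 3.55
position: [428.9, -162.2, 330.6]
ee_rot: [0.733, -0.681, -0.0, 0.0]
contact_force: [0.7, -0.1, -0.0]
gripper_width: 85.7
grasp_force: 0.0
```

Emit:
drive_tool(deltas=[[[0,0,0],[0,0,0]],[[0,0,0],[0,0,0]],[[0,0,0],[0,0,0]]], claw=4.5)

```text
clock: 3.85
position: [428.4, -160.9, 330.8]
ee_rot: [0.732, -0.681, -0.0, 0.0]
contact_force: [-0.1, -0.5, -0.3]
gripper_width: 45.7
grasp_force: 0.0
```

Run:
```python
from h import *
import pickle
s,d=save('wrist','w3.png');pickle.dump(cam(d,s),open('w3.pkl','wb'))
print(s['position'],R.from_quat(s['ee_rot']).as_matrix().round(3),s['clock'])
```

```text
[ 428.37724645 -160.94837165  330.84322303] [[ 0.072 -0.997 -0.001]
 [-0.997 -0.072  0.   ]
 [-0.     0.001 -1.   ]] 3.85
```

Emit:
drive_tool(deltas=[[[-3,0,0],[0,0,0]],[[-3.5,0,0],[0,0,0]],[[-3.5,0,0],[0,0,0]],[[0,0,0],[0,0,0]],[[0,0,0],[0,0,0]],[[0,0,0],[0,0,0]]])

```text
clock: 4.5
position: [421.0, -61.9, 331.2]
ee_rot: [0.732, -0.681, 0.0, -0.0]
contact_force: [0.1, -0.4, -0.3]
gripper_width: 45.2
grasp_force: 0.0
```

Run:
```python
from h import *
import pickle
s,d=save('wrist','w4.png');pickle.dump(cam(d,s),open('w4.pkl','wb'))
print(s['position'],s['clock'])
def c(f,x,y,w,h,k,g0):
    a=cv2.resize(cv2.imread('pics/'+f)[y:y+h,x:x+w],None,fx=k,fy=k,interpolation=cv2.INTER_CUBIC)
    for g in range(0,w,g0):
        cv2.putText(a,str(x+g),(int(g*k),8),0,.3,(0,255,255));cv2.line(a,(int(g*k),8),(int(g*k),14),(0,255,255))
    for g in range(0,h,g0):
        cv2.putText(a,str(y+g),(0,int(g*k)+4),0,.3,(0,0,255));cv2.line(a,(20,int(g*k)),(26,int(g*k)),(0,0,255))
    return a
m=np.vstack([np.hstack([c('w1.png',60,110,200,100,2,20),c('w2.png',70,205,200,100,2,20)]),np.hstack([c('w3.png',0,0,320,320,1.25,40),c('w4.png',0,0,320,320,1.25,40)])])
cv2.imwrite('pics/m2.png',m);print(m.shape)
```

```text
[421.01006637 -61.85310188 331.22291629] 4.5
(600, 800, 3)
```

View pics/m2.png

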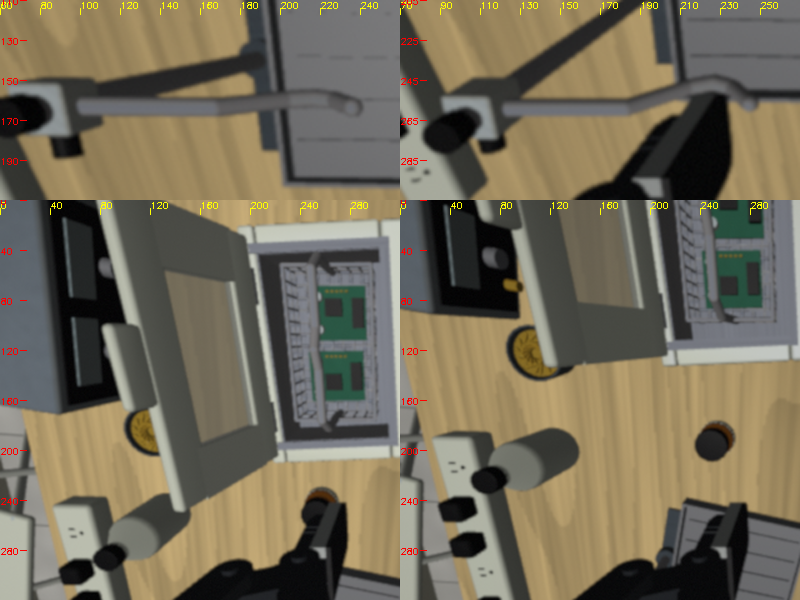

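```bash
cat > est.py <<'E'
from h import *
import pickle
W={i:pickle.load(open(f'w{i}.pkl','rb')) for i in(1,2,3,4)}
E
python3 - <<'E'
from est import *
for n,a,b in[('tip',(236,162.5),(245,256)),('bend',(169,163.5),(185,258.5)),('low',(220,158.5),(227.5,247.5)),('post-end',(100,162.5),(123,259))]:
    print(n,[x if isinstance(x,list) else x.round(1) for x in tri((W[1],a),(W[2],b))])
print('corner',tri((W[3],(257.6,167)),(W[4],(254.4,84))))
print('far corner z188',onz(W[3],(254.4,44),188),onz(W[3],(257.6,167),188))
print('rim corner L',tri((W[3],(221,208)),(W[4],(214,132))))  # back-left housing corner
E
```

```text
tip [array([476.3, 223.9, 225.1]), [0.32555732788392777, 0.3255573278839649]]
bend [array([536.2, 214.5, 230.7]), [0.40240463720555036, 0.4024046372057176]]
low [array([498.5, 219.7, 206.5]), [1.000127048947139, 1.0001270489471437]]
post-end [array([596.1, 203.5, 234.8]), [0.2901505302297217, 0.29015053022989684]]
corner (array([ 506.95808159, -160.02448398,  130.72938412]), [1.2132306261319068, 1.2132306261319785])
far corner z188 [ 500.78768216 -291.36247004  188.        ] [ 496.63105964 -171.67743926  188.        ]
rim corner L (array([ 555.96008485, -100.84136787,  130.73969935]), [0.5658898787909075, 0.5658898787908523])
```

```bash
cat >> est.py <<'E'
def hpts(B,yaw,dz=0):
    c,s=np.cos(yaw),np.sin(yaw); ys=[-75,-60,-16,0,16,60,75]; zs=[45,110,110,120,110,110,45]
    return np.array([[B[0]-s*y,B[1]+c*y,B[2]+z] for y,z in zip(ys,zs)])
def rim(C,yaw):
    c,s=np.cos(yaw),np.sin(yaw); return np.array([[C[0]+c*x-s*y,C[1]+s*x+c*y,140] for x,y in[(-90,-110),(90,-110),(90,110),(-90,110),(-90,-110)]])
def tank(C,yaw):
    c,s=np.cos(yaw),np.sin(yaw); return np.array([[C[0]+c*x-s*y,C[1]+s*x+c*y,140] for x,y in[(-35,-87.5),(75,-87.5),(75,87.5),(-35,87.5),(-35,-87.5)]])
def over(f,cm,x,y,w,h,k,lines):
    a=cv2.resize(cv2.imread('pics/'+f)[y:y+h,x:x+w],None,fx=k,fy=k,interpolation=cv2.INTER_CUBIC)
    for P,col in lines:
        q=((proj(cm,P)-[x,y]+.5)*k)
        for u in q: cv2.circle(a,tuple(int(t) for t in u),2,col,-1)
    for g in range(0,w,10): cv2.putText(a,str(x+g),(int(g*k),8),0,.3,(0,255,255)) if g%20==0 else 0; cv2.line(a,(int(g*k),8),(int(g*k),12),(0,255,255))
    for g in range(0,h,10): cv2.putText(a,str(y+g),(0,int(g*k)+4),0,.3,(0,0,255)) if g%20==0 else 0; cv2.line(a,(20,int(g*k)),(26,int(g*k)),(0,0,255))
    return a
E
python3 - <<'E'
from est import *
D=pickle.load(open('c0.pkl','rb'))
C=(478,-218);L=[(hpts((499,-221,78),.05),(0,0,255)),(rim(C,.075),(255,0,0)),(tank(C,.075),(255,0,255))]
a=over('w3.png',W[3],190,10,130,200,3,L); b=over('w4.png',W[4],190,0,130,130,3,L); c=over('top0.png',D['top'],345,195,98,70,4,L)
m=np.zeros((600,800,3),np.uint8);m[:600,:390]=a;m[:390,400:790]=b;c=cv2.resize(c,(294,210));m[390:,400:694]=c
cv2.imwrite('pics/m3.png',m)
E
```

```text
(no output)
```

View pics/m3.png

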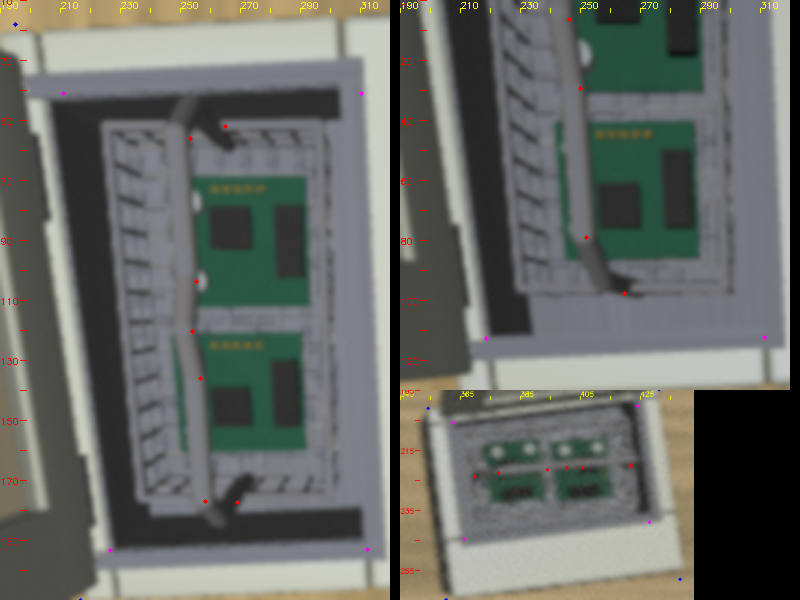

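Run:
```python
from est import *
for u in[(224.3,50.7),(297.3,50.7),(236.7,176.7),(300.7,173.3)]: print(onz(W[3],u,123).round(1))
print('w4',[onz(W[4],u,123).round(1) for u in [(230,96.5),(300,97)]])
for u in[(251,76.7),(251.3,100),(257.7,150),(258.5,166.7)]: print('bar',onz(W[3],u,188).round(1))
print('bar4',[onz(W[4],u,188).round(1) for u in [(246,30),(248.3,50),(251,70)]],'peak198',onz(W[3],(250,119),198))
print('kinks',onz(W[3],(250,112-2),190),onz(W[3],(256.5,138),188))
```

```text
[ 549.8 -293.4  123. ]
[ 464.7 -299.5  123. ]
[ 537.2 -143.3  123. ]
[ 453. -154.  123.]
w4 [array([ 537.1, -144.1,  123. ]), array([ 451.7, -149.7,  123. ])]
bar [ 504.  -261.9  188. ]
bar [ 503.6 -240.1  188. ]
bar [ 496.7 -190.   188. ]
bar [ 495.7 -172.1  188. ]
bar4 [array([ 501.6, -203.8,  188. ]), array([ 499.4, -186.8,  188. ]), array([ 496.8, -169.1,  188. ])] peak198 [ 502.62779464 -221.80456118  198.        ]
kinks [ 504.46761873 -230.2802011   190.        ] [ 498.06565223 -202.51917531  188.        ]
```

Run:
```python
from est import *
D=pickle.load(open('c0.pkl','rb'))
print('corner tri',tri((W[3],(260,178)),(W[4],(252.7,80))), 'rim tri',tri((W[3],(236.7,176.7)),(W[4],(230,96.5))))
print('side pred',proj(D['side'],hpts((501,-222,78),.083)).round(1).tolist())
print('w4 pred',proj(W[4],hpts((501,-222,78),.083)).round(1).tolist())
print('w3 pred',proj(W[3],hpts((501,-222,78),.083)).round(1).tolist())
plan([498.2,-190,225],down(-175.2),6)
```

```text
corner tri (array([ 494.17079573, -159.95230365,  189.55807147]), [0.5662610247350979, 0.5662610247353195]) rim tri (array([ 536.2774372 , -144.07412928,  125.99527284]), [0.09826986677387596, 0.09826986677384483])
side pred [[349.7, 162.0], [349.9, 149.6], [348.9, 156.3], [348.6, 156.4], [348.1, 161.3], [347.0, 168.5], [346.0, 186.1]]
w4 pred [[255.2, -52.2], [240.7, -71.0], [245.1, -11.9], [243.9, 4.4], [248.0, 27.5], [251.8, 77.6], [264.7, 96.4]]
w3 pred [[260.8, 50.4], [249.0, 54.5], [252.6, 102.3], [251.6, 118.9], [255.0, 134.5], [258.1, 175.6], [268.9, 176.1]]
[[[2.22, -1.13, 1.77], [-0.0, -0.0, -0.1]], [[2.22, -1.13, 1.77], [-0.0, -0.0, -0.1]], [[2.22, -1.12, 1.77], [-0.0, -0.0, -0.1]], [[2.22, -1.12, 1.77], [-0.0, -0.0, -0.1]], [[2.23, -1.11, 1.77], [-0.0, -0.0, -0.1]], [[2.23, -1.11, 1.77], [-0.0, -0.0, -0.1]]]
```

The corner triangulates to z=190 and the rim to 126 (the text gives 188 and 123), so the basket pose is confirmed. Approach.

Emit:
drive_tool(deltas=[[[2.2,-1.1,1.8],[0,0,0]],[[2.2,-1.1,1.8],[0,0,0]],[[2.2,-1.1,1.8],[0,0,0]],[[2.2,-1.1,1.8],[0,0,0]],[[2.2,-1.1,1.8],[0,0,-0.7]],[[2.2,-1.1,1.7],[0,0,0]],[[0,0,0],[0,0,0]],[[0,0,0],[0,0,0]],[[0,0,0],[0,0,0]]])

```text
clock: 5.45
position: [496.5, -189.0, 224.9]
ee_rot: [0.736, -0.677, 0.001, -0.0]
contact_force: [0.3, 0.6, 1.2]
gripper_width: 45.1
grasp_force: 0.0
```

Run:
```python
from est import *
s,d=save('wrist','w5.png');pickle.dump(cam(d,s),open('w5.pkl','wb'));c=cam(d,s)
cv2.imwrite('pics/m4.png',over('w5.png',c,120,60,200*2-0,300,2,[(hpts((501,-222,78),.083),(0,0,255))]))
print(s['position'],s['contact_force'])
plan([498.2,-190,169],down(-175.2),5)
```

```text
[ 496.45573793 -188.95867629  224.92191513] [0.2637897  0.64230183 1.19101975]
[[[0.03, -0.03, 1.12], [-0.0, -0.0, -0.0]], [[0.03, -0.03, 1.12], [-0.0, -0.0, -0.0]], [[0.03, -0.03, 1.12], [-0.0, -0.0, -0.0]], [[0.03, -0.03, 1.12], [-0.0, -0.0, -0.0]], [[0.03, -0.03, 1.12], [-0.0, -0.0, -0.0]]]
```

View pics/m4.png

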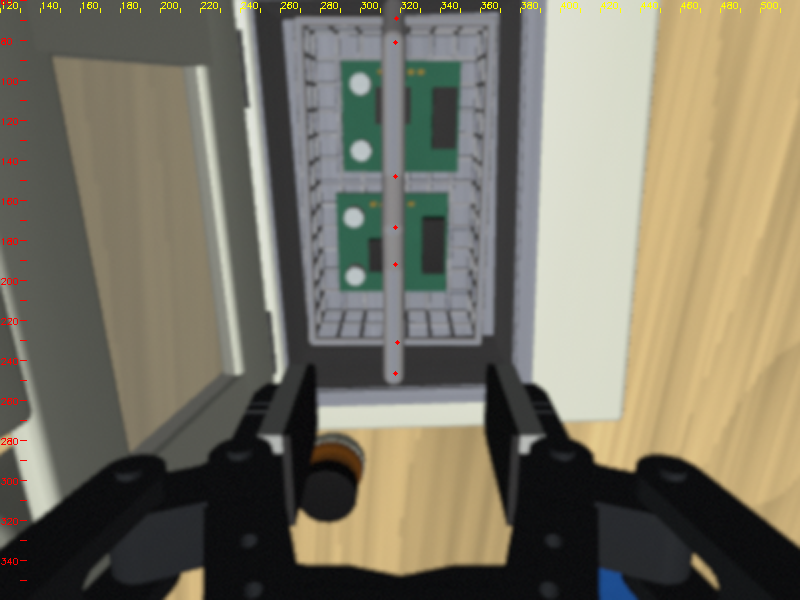

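The overlay sits on the handle, which lies at column ~316 between the open fingers. Descend and grip.

Emit:
drive_tool(deltas=[[[0.1,-0.1,1.4],[0,0,0]],[[0,0,1.4],[0,0,0]],[[0,0,1.4],[0,0,0]],[[0,0,1.4],[0,0,0]],[[0,0,0],[0,0,0]],[[0,0,0],[0,0,0]]])

```text
clock: 6.1
position: [497.9, -189.4, 169.3]
ee_rot: [0.736, -0.677, 0.001, -0.0]
contact_force: [-0.1, 0.0, 0.4]
gripper_width: 45.2
grasp_force: 0.0
```

Emit:
drive_tool(deltas=[[[0,0,0],[0,0,0]],[[0,0,0],[0,0,0]],[[0,0,0],[0,0,0]],[[0,0,0],[0,0,0]],[[0,0,0],[0,0,0]],[[0,0,0],[0,0,0]],[[0,0,0],[0,0,0]]], claw=0)

```text
clock: 6.8
position: [497.5, -189.7, 168.1]
ee_rot: [0.736, -0.677, -0.0, 0.0]
contact_force: [1.1, -0.8, -0.0]
gripper_width: -0.2
grasp_force: 0.0
```

The fingers closed on nothing (opening -0.2 mm). Looking before doing anything else.

Run:
```python
from est import *
s,d=save('wrist','w6.png');c=cam(d,s)
w5=pickle.load(open('w5.pkl','rb'));h=hpts((501,-222,78),.083)
print(proj(w5,h).round().tolist()); print('tcp in w5',proj(w5,[[496.5,-189,225],[496.5,-189,188]]).round())
print('w6',proj(c,h).round().tolist(),proj(c,[s['position']]),c[2],np.array(d['mount']).round(2).tolist())
s2,d2=save('side','s1.png');cs=cam(d2)
a=cv2.resize(d['img'][100:400,120:520,::-1],(800,600))[:, :400+0]
a=over('w6.png',c,220,100,200,300,2,[(h,(0,0,255))]);b=over('s1.png',cs,300,110,100,150,4,[(h,(0,0,255))])
cv2.imwrite('pics/m5.png',np.hstack([a,b]))
```

```text
[[318.0, 69.0], [317.0, 81.0], [317.0, 148.0], [317.0, 173.0], [317.0, 192.0], [317.0, 246.0], [318.0, 231.0]]
tcp in w5 [[320. 234.]
 [320. 214.]]
w6 [[319.0, 59.0], [318.0, 71.0], [318.0, 163.0], [318.0, 199.0], [318.0, 221.0], [318.0, 291.0], [319.0, 259.0]] [[319.63909676 234.08773596]] [ 503.55316037 -264.4321593   337.10961019] [[0.0, -0.96, -0.3, 74.94], [1.0, 0.0, 0.0, 0.18], [-0.0, -0.3, 0.96, -169.03], [0.0, 0.0, 0.0, 1.0]]
```

View pics/m5.png

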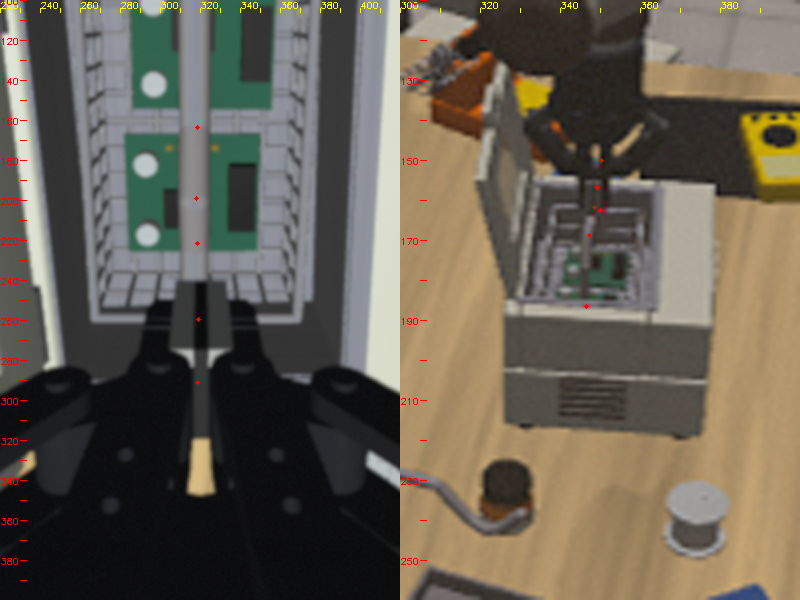

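Run:
```python
from est import *
s=arm.read_state();D=pickle.load(open('c0.pkl','rb'))
print(s['gripper_width'],s['grasp_force'],s['position'])
print('side tcp',proj(D['side'],[s['position'],[498,-178,168],[498,-178,188],[498,-178,200]]).round(1).tolist())
a=cv2.imread('pics/s1.png')
for v in range(150,190,3): print(v,a[v,340:356].mean(1).round().astype(int).tolist())
w=cv2.imread('pics/w6.png')
for v in range(120,320,12): print(v,w[v,300:342].mean(1).round().astype(int).tolist())
```

```text
-0.256524477438084 0.0 [ 497.49930857 -189.723823    168.06076197]
side tcp [[347.7, 168.6], [347.0, 170.5], [347.2, 165.9], [347.3, 163.0]]
150 [38, 39, 41, 33, 40, 36, 34, 39, 73, 82, 37, 33, 41, 45, 48, 44]
153 [42, 33, 36, 33, 33, 37, 37, 42, 38, 44, 39, 34, 36, 32, 26, 33]
156 [106, 106, 116, 108, 77, 37, 58, 65, 58, 69, 48, 29, 94, 140, 134, 140]
159 [61, 63, 62, 63, 56, 42, 58, 60, 52, 63, 44, 34, 49, 63, 62, 63]
162 [69, 67, 65, 64, 57, 54, 64, 55, 50, 61, 58, 86, 124, 126, 113, 116]
165 [57, 59, 62, 61, 60, 58, 95, 130, 103, 61, 63, 64, 64, 63, 66, 63]
168 [60, 63, 61, 57, 58, 76, 106, 102, 60, 62, 64, 67, 66, 67, 67, 71]
171 [97, 86, 82, 107, 109, 90, 97, 81, 76, 104, 106, 106, 127, 118, 96, 119]
174 [135, 111, 68, 73, 69, 83, 97, 76, 39, 44, 57, 77, 72, 58, 40, 43]
177 [108, 85, 129, 138, 105, 65, 69, 60, 57, 55, 64, 73, 66, 50, 42, 38]
180 [89, 60, 64, 67, 69, 65, 61, 67, 74, 71, 72, 73, 74, 73, 69, 72]
183 [93, 106, 89, 79, 75, 64, 61, 73, 87, 96, 90, 76, 87, 91, 115, 131]
186 [139, 128, 116, 127, 129, 116, 102, 105, 119, 107, 89, 93, 103, 104, 106, 113]
189 [108, 113, 1
[... 2539 characters left out ...]
, 13, 13, 13, 17, 23, 34, 52, 79, 108, 130, 153, 171, 178, 181, 174, 141, 85, 57, 55, 56, 56, 57, 82, 136, 173, 181, 179, 172, 156, 132, 103, 71, 48, 35, 24, 16, 14, 12, 14, 15, 14]
288 [15, 12, 13, 14, 15, 14, 15, 12, 14, 14, 14, 13, 12, 12, 14, 20, 35, 49, 56, 57, 56, 56, 56, 50, 37, 23, 17, 13, 15, 13, 12, 12, 12, 13, 14, 14, 14, 13, 13, 13, 14, 15]
300 [14, 15, 14, 14, 16, 15, 11, 15, 14, 14, 15, 14, 14, 16, 21, 23, 36, 49, 54, 56, 55, 55, 55, 50, 38, 28, 23, 19, 18, 14, 13, 17, 15, 13, 13, 14, 13, 14, 14, 13, 14, 13]
312 [14, 15, 15, 14, 14, 14, 13, 15, 15, 12, 17, 20, 25, 28, 25, 26, 36, 48, 53, 54, 55, 55, 53, 48, 38, 28, 28, 30, 30, 24, 21, 17, 16, 15, 14, 13, 14, 14, 12, 14, 13, 12]
```

Both the wrist view (finger tips at row ~241, TCP expected at 234) and the side view (finger end ~row 163) show the real finger tips about 25 mm behind the reported TCP, so they shut above the bar. The bar itself is where I measured it. I'll reopen, go lower and retry.

Emit:
drive_tool(deltas=[[[0,0,0],[0,0,0]],[[0,0,0],[0,0,0]],[[0,0,0],[0,0,0]],[[0,0,0],[0,0,0]]], claw=4.5)

```text
clock: 7.3
position: [497.5, -189.7, 168.1]
ee_rot: [0.736, -0.677, 0.0, 0.0]
contact_force: [0.6, 0.6, -0.4]
gripper_width: 45.0
grasp_force: 0.0
```

Run:
```python
from h import *
print(arm.tcp_to_grasp,[a for a in dir(arm) if a[0]!='_'],arm.read_state()['gripper_width'])
```

```text
18.700000000000003 ['IKError', 'job_done', 'read_state', 'tcp_to_grasp'] 44.96856827435959
```

Emit:
drive_tool(deltas=[[[0,0,0.8],[0,0,0]],[[0,0,0.8],[0,0,0]],[[0,0,0.6],[0,0,0]],[[0,0,0],[0,0,0]],[[0,0,0],[0,0,0]]])

```text
clock: 7.8
position: [497.4, -189.7, 145.8]
ee_rot: [0.736, -0.677, -0.0, 0.0]
contact_force: [-0.5, -0.2, 0.5]
gripper_width: 44.8
grasp_force: 0.0
```

Emit:
drive_tool(deltas=[[[0,0,0],[0,0,0]],[[0,0,0],[0,0,0]],[[0,0,0],[0,0,0]],[[0,0,0],[0,0,0]],[[0,0,0],[0,0,0]],[[0,0,0],[0,0,0]]], claw=0)

```text
clock: 8.4
position: [498.1, -189.7, 146.6]
ee_rot: [0.736, -0.677, 0.001, -0.0]
contact_force: [2.2, 0.1, 1.3]
gripper_width: 5.6
grasp_force: 58.5
```

Gripped, but 5.6 mm is less than the 8 mm bar, so the tips may be catching its upper part. I'll regrip deeper.

Emit:
drive_tool(deltas=[[[0,0,0],[0,0,0]],[[0,0,0],[0,0,0]],[[0,0,0],[0,0,0]],[[0,0,0.5],[0,0,0]],[[0,0,0.5],[0,0,0]],[[0,0,0],[0,0,0]],[[0,0,0],[0,0,0]]], claw=4.5)

```text
clock: 9.1
position: [497.3, -189.7, 135.8]
ee_rot: [0.736, -0.677, -0.0, 0.0]
contact_force: [-0.4, -0.4, 0.1]
gripper_width: 45.1
grasp_force: 0.0
```

Emit:
drive_tool(deltas=[[[0,0,0],[0,0,0]],[[0,0,0],[0,0,0]],[[0,0,0],[0,0,0]],[[0,0,0],[0,0,0]],[[0,0,0],[0,0,0]],[[0,0,0],[0,0,0]]], claw=0)

```text
clock: 9.7
position: [498.0, -189.7, 136.4]
ee_rot: [0.736, -0.677, 0.0, -0.0]
contact_force: [0.8, -0.6, 0.5]
gripper_width: 5.8
grasp_force: 58.4
```

Run:
```python
from est import *
s,d=save('wrist','w7.png');c=cam(d,s);h=hpts((501,-222,78),.083)
d2=save('side','s2.png')[1];cs=cam(d2)
a=over('w7.png',c,220,100,200,300,2,[]);b=over('s2.png',cs,300,110,100,150,4,[])
cv2.imwrite('pics/m6.png',np.hstack([a,b]));print(s['gripper_width'],s['position'])
```

```text
5.8298590492119775 [ 497.97481454 -189.71341552  136.39729707]
```

View pics/m6.png

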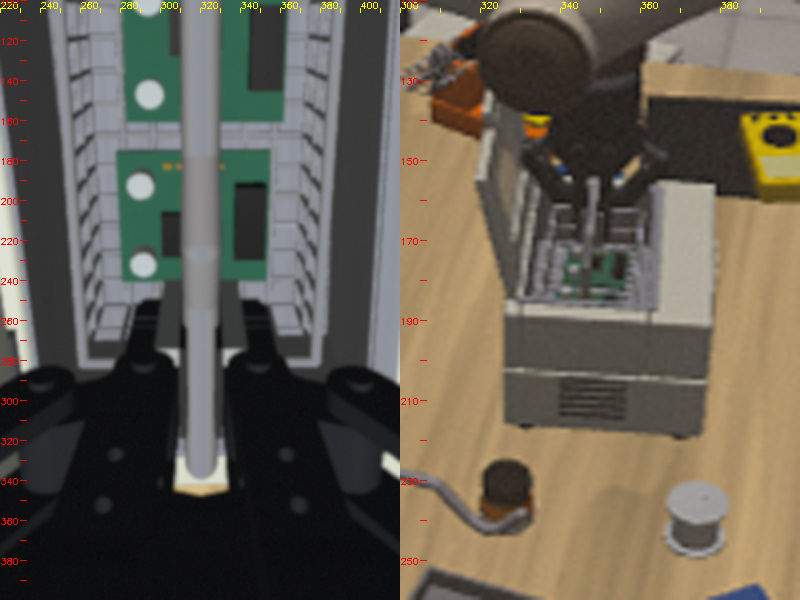

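The bar now runs visibly between the fingers (column ~320, rows 250–335) and sits deep. Up 8 mm to centre it on the pads, regrip and lift.

Emit:
drive_tool(deltas=[[[0,0,0],[0,0,0]],[[0,0,0],[0,0,0]],[[0,0,0],[0,0,0]],[[0,0,-0.8],[0,0,0]],[[0,0,0],[0,0,0]],[[0,0,0],[0,0,0]]], claw=3)

```text
clock: 10.4
position: [497.7, -189.7, 144.6]
ee_rot: [0.736, -0.677, 0.0, -0.0]
contact_force: [-0.8, 1.0, 0.0]
gripper_width: 30.0
grasp_force: 0.0
```

Emit:
drive_tool(deltas=[[[0,0,0],[0,0,0]],[[0,0,0],[0,0,0]],[[0,0,0],[0,0,0]],[[0,0,0],[0,0,0]],[[0,0,0],[0,0,0]]], claw=0)

```text
clock: 10.9
position: [497.8, -189.6, 144.2]
ee_rot: [0.736, -0.677, 0.0, -0.0]
contact_force: [1.0, 1.2, -0.2]
gripper_width: 5.7
grasp_force: 58.5
```

Emit:
drive_tool(deltas=[[[0,0,-0.3],[0,0,0]],[[0,0,-0.6],[0,0,0]],[[0,0,-1],[0,0,0]],[[0,0,-1],[0,0,0]],[[0,0,-1.2],[0,0,0]],[[0,0,-1.2],[0,0,0]],[[0,0,-1.2],[0,0,0]],[[0,0,-1.2],[0,0,0]],[[0,0,-1],[0,0,0]],[[0,0,-0.8],[0,0,0]],[[0,0,0],[0,0,0]],[[0,0,0],[0,0,0]]])

```text
clock: 12.1
position: [497.3, -189.5, 238.8]
ee_rot: [0.736, -0.677, -0.0, -0.0]
contact_force: [-0.8, 0.1, -3.4]
gripper_width: 5.8
grasp_force: 58.5
```

Run:
```python
from est import *
s,d=save('wrist','w8.png');c=cam(d,s);d2=save('side','s3.png')[1];cs=cam(d2)
s0=np.array([497.5,-189.7,144]);dd=s['position']-s0;h=hpts(np.array((501,-222,78))+dd,.083)
print(s['position'],dd,s['gripper_width'],s['grasp_force'],s['contact_force'],s['wrist_torque'])
a=over('w8.png',c,220,100,200,300,2,[(h,(0,0,255))]);b=over('s3.png',cs,300,90,100,150,4,[(h,(0,0,255))])
cv2.imwrite('pics/m7.png',np.hstack([a,b]))
```

```text
[ 497.27694377 -189.53350885  238.82194996] [-0.22305623  0.16649115 94.82194996] 5.837202542021525 58.451616168022156 [-0.7536662   0.09910096 -3.44174066] [ 0.09214945 -0.01193568  0.02828045]
```

View pics/m7.png

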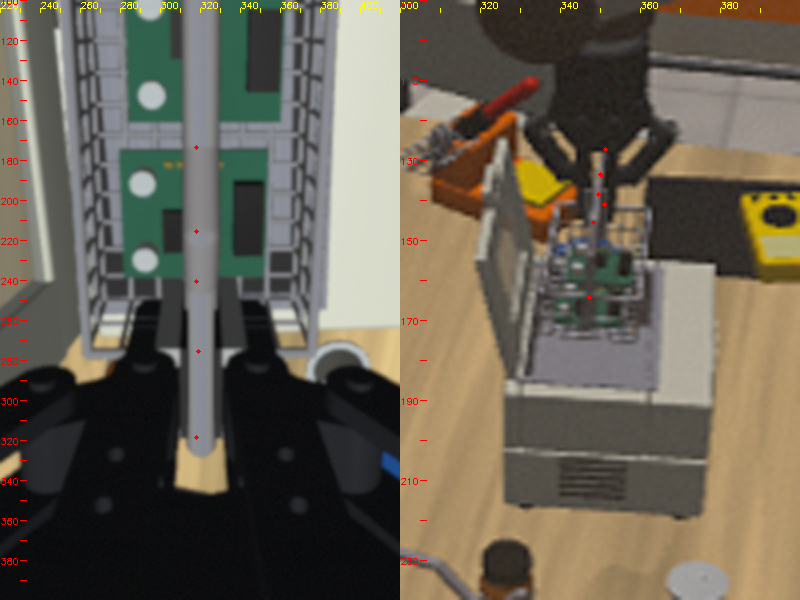

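Both boards are in the lifted basket, and the overlay fits (peak at tile (197,231), no visible tilt). My 10 views are used up, so from here I rely on numbers. Planning the carry: pull back to x≈415, across, then down before the hook.

Run:
```python
from h import *
s=arm.read_state()
plan([415,-20,239],down(-175.2-5),8)
s=dict(s,position=[415,-20,239],ee_rot=down(-180.2).as_quat())
plan([409,268,239],down(170.33),12,s)
```

```text
[[[-2.2, 0.85, -0.01], [0.0, 0.0, 0.6]], [[-2.19, 0.87, -0.01], [0.0, 0.0, 0.6]], [[-2.18, 0.89, -0.01], [0.0, 0.0, 0.6]], [[-2.17, 0.92, -0.01], [0.0, 0.0, 0.6]], [[-2.16, 0.94, -0.01], [0.0, 0.0, 0.6]], [[-2.15, 0.96, -0.01], [0.0, 0.0, 0.6]], [[-2.14, 0.99, -0.01], [0.0, 0.0, 0.6]], [[-2.13, 1.01, -0.01], [0.0, 0.0, 0.6]]]
[[[-2.4, 0.06, 0.0], [0.0, 0.0, 0.8]], [[-2.4, 0.09, 0.0], [0.0, 0.0, 0.8]], [[-2.4, 0.12, 0.0], [0.0, 0.0, 0.8]], [[-2.4, 0.16, 0.0], [0.0, 0.0, 0.8]], [[-2.39, 0.19, 0.0], [0.0, 0.0, 0.8]], [[-2.39, 0.22, 0.0], [0.0, 0.0, 0.8]], [[-2.39, 0.26, 0.0], [0.0, 0.0, 0.8]], [[-2.38, 0.29, 0.0], [0.0, 0.0, 0.8]], [[-2.38, 0.32, 0.0], [0.0, 0.0, 0.8]], [[-2.37, 0.35, 0.0], [0.0, 0.0, 0.8]], [[-2.37, 0.39, 0.0], [0.0, 0.0, 0.8]], [[-2.36, 0.42, 0.0], [0.0, 0.0, 0.8]]]
```

Emit:
drive_tool(deltas=[[[-0.8,0.3,0],[0,0,0]],[[-1.6,0.6,0],[0,0,0.6]],[[-2.2,0.9,0],[0,0,0.6]],[[-2.2,0.9,0],[0,0,0.6]],[[-2.2,0.9,0],[0,0,0.6]],[[-2.2,0.9,0],[0,0,0.6]],[[-2.1,1.0,0],[0,0,0.6]],[[-2.1,1.0,0],[0,0,0.7]],[[-2.1,1.0,0],[0,0,0.7]]])

```text
clock: 13.1
position: [413.3, -17.4, 238.9]
ee_rot: [-0.705, 0.709, 0.0, -0.0]
contact_force: [0.3, -0.0, -3.1]
gripper_width: 5.7
grasp_force: 58.5
```

Emit:
drive_tool(deltas=[[[-2.4,0.1,0],[0,0,0.8]],[[-2.4,0.1,0],[0,0,0.8]],[[-2.4,0.1,0],[0,0,0.8]],[[-2.4,0.2,0],[0,0,0.8]],[[-2.4,0.2,0],[0,0,0.8]],[[-2.4,0.2,0],[0,0,0.8]],[[-2.4,0.3,0],[0,0,0.8]],[[-2.4,0.3,0],[0,0,0.8]],[[-2.4,0.3,0],[0,0,0.8]],[[-2.4,0.3,0],[0,0,0.8]],[[-1.8,0.3,0],[0,0,0.8]],[[-0.8,0.1,0],[0,0,0.7]]])

```text
clock: 14.3
position: [408.9, 250.4, 238.8]
ee_rot: [-0.645, 0.764, 0.0, -0.0]
contact_force: [0.8, -0.2, -2.8]
gripper_width: 6.0
grasp_force: 58.5
```

Emit:
drive_tool(deltas=[[[0,0,0],[0,0,0]],[[0,0,0],[0,0,0]],[[0,0,0],[0,0,0]]])

```text
clock: 14.6
position: [409.2, 248.1, 239.1]
ee_rot: [-0.644, 0.765, -0.0, -0.0]
contact_force: [0.7, -0.2, -2.6]
gripper_width: 5.6
grasp_force: 58.5
```

Run:
```python
from h import *
s=arm.read_state(); t=R.from_quat(s['ee_rot']).as_matrix()
print(s['clock'],s['position'].round(1),np.degrees(np.arctan2(t[1,1],t[0,1])),s['gripper_width'],s['contact_force'].round(1),s['wrist_torque'].round(3))
plan([409,268,190],down(170.33),5)
```

```text
14.6 [409.2 248.1 239.1] 170.21903117673236 5.630842332184342 [ 0.7 -0.2 -2.6] [ 0.075 -0.017 -0.043]
[[[-0.39, 0.07, 0.98], [0.0, -0.0, -0.0]], [[-0.39, 0.07, 0.98], [0.0, -0.0, -0.0]], [[-0.39, 0.07, 0.98], [0.0, -0.0, -0.0]], [[-0.39, 0.07, 0.98], [0.0, -0.0, -0.0]], [[-0.39, 0.07, 0.98], [0.0, -0.0, -0.0]]]
```

Emit:
drive_tool(deltas=[[[-0.4,0.1,1],[0,0,0]],[[-0.4,0.1,1],[0,0,0]],[[-0.4,0.1,1],[0,0,0]],[[-0.4,0.1,1],[0,0,0]],[[-0.4,0,0.9],[0,0,0]],[[0,0,0],[0,0,0]],[[0,0,0],[0,0,0]],[[0,0,0],[0,0,0]]])

```text
clock: 15.4
position: [409.1, 269.6, 190.5]
ee_rot: [-0.645, 0.765, -0.0, 0.0]
contact_force: [-0.4, 0.9, -3.8]
gripper_width: 5.9
grasp_force: 58.5
```

Run:
```python
from h import *
s,d=save('wrist','w9.png'); t=R.from_quat(s['ee_rot']).as_matrix()
print(s['clock'],s['position'].round(1),np.degrees(np.arctan2(t[1,1],t[0,1])))
a=cv2.imread('pics/w8.png');b=cv2.imread('pics/w9.png')
for n,(x,y,w,h) in {'boardnear':(275,170,85,75),'handle':(300,160,45,90),'boardfar':(275,90,85,70),'barend':(300,290,45,40)}.items():
    r=cv2.matchTemplate(b[y-20:y+h+20,x-20:x+w+20],a[y:y+h,x:x+w],cv2.TM_CCOEFF_NORMED);_,m,_,l=cv2.minMaxLoc(r);print(n,m,l[0]-20,l[1]-20)
bail=s['position']+t@[32.5,0,-53.8]; seat=np.array([501.9,219.5,211]);print('bail',bail.round(1),'to seat',(seat-bail).round(1))
g=seat+[0,0,32]-t@[32.5,0,-53.8];plan(g,down(170.33),8)
print(proj(cam(d,s),[[476.3,223.9,225],seat,bail]).round())
```

```text
15.4 [409.1 269.6 190.5] 170.26614832143474
boardnear 0.8265897631645203 0 -1
handle 0.9440460801124573 0 0
boardfar 0.9946267604827881 0 0
barend 0.933571994304657 0 -3
bail [403.6 237.5 244.3] to seat [ 98.3 -18.  -33.3]
[[[0.01, -1.25, 0.02], [-0.0, 0.0, -0.0]], [[0.01, -1.25, 0.02], [-0.0, 0.0, -0.0]], [[0.01, -1.25, 0.02], [-0.0, 0.0, -0.0]], [[0.01, -1.25, 0.02], [-0.0, 0.0, -0.0]], [[0.01, -1.25, 0.02], [-0.0, 0.0, -0.0]], [[0.01, -1.25, 0.02], [-0.0, 0.0, -0.0]], [[0.01, -1.25, 0.02], [-0.0, 0.0, -0.0]], [[0.01, -1.25, 0.02], [-0.0, 0.0, -0.0]]]
[[166. 199.]
 [131. 191.]
 [319. 215.]]
```

The basket hasn't slipped in the grip (image shift ≤1 px on boards and handle). Moving in over the tip.

Emit:
drive_tool(deltas=[[[0,-1.2,0],[0,0,0]],[[0,-1.3,0],[0,0,0]],[[0,-1.3,0],[0,0,0]],[[0,-1.3,0],[0,0,0]],[[0,-1.3,0],[0,0,0]],[[0,-1.3,0],[0,0,0]],[[0,-1.3,0],[0,0,0]],[[0.1,-1,0],[0,0,0]],[[0,0,0],[0,0,0]],[[0,0,0],[0,0,0]],[[0,0,0],[0,0,0]]])

```text
clock: 16.55
position: [506.8, 251.4, 190.1]
ee_rot: [-0.645, 0.765, 0.0, -0.0]
contact_force: [1.1, -0.1, -2.8]
gripper_width: 5.9
grasp_force: 58.6
```

Run:
```python
from h import *
s,d=save('wrist','w10.png'); t=R.from_quat(s['ee_rot']).as_matrix();save('side','s4.png');c=cam(d,s)
bail=s['position']+t@[32.5,0,-53.8]; seat=np.array([501.9,219.5,211]);print(s['clock'],s['contact_force'].round(1),'bail to seat',(seat-bail).round(1),'in tool',(t.T@(seat-bail)).round(1))
# hook rod check: rod crosses handle; rows of the rod left and right of the bar
st=np.array([np.cos(-.168),np.sin(-.168),0]);pts=np.array([[seat[0],seat[1],0]+st*u+[0,0,z] for u,z in[(-26,224),(0,200),(36,230),(60,230),(90,230)]])
print(proj(c,pts).round(1).tolist(),proj(c,[bail]).round(1))
b=cv2.imread('pics/w10.png').mean(2)
for col in (230,250,265,280,350,360,366,372): print(col,b[150:250:3,col].round().astype(int).tolist())
```

```text
16.55 [ 1.1 -0.1 -2.8] bail to seat [  0.6   0.1 -32.9] in tool [-0.2 -0.6 32.9]
[[371.4, 201.6], [318.3, 188.9], [240.9, 205.6], [189.5, 205.7], [125.3, 205.7]] [[319.1 215.4]]
230 [47, 57, 67, 67, 67, 68, 70, 70, 68, 67, 68, 68, 68, 68, 67, 68, 59, 92, 119, 131, 130, 132, 126, 165, 163, 161, 160, 161, 160, 162, 161, 161, 161, 160]
250 [125, 126, 134, 134, 132, 132, 131, 133, 116, 133, 132, 131, 131, 130, 130, 94, 71, 91, 103, 106, 109, 100, 124, 125, 124, 119, 44, 44, 120, 143, 144, 145, 146, 148]
265 [112, 77, 123, 126, 128, 126, 59, 110, 116, 121, 121, 67, 78, 120, 72, 75, 94, 104, 107, 106, 96, 98, 100, 74, 95, 119, 114, 115, 63, 76, 121, 131, 131, 73]
280 [121, 124, 122, 125, 129, 129, 124, 126, 94, 67, 68, 68, 68, 56, 79, 97, 105, 109, 101, 74, 71, 75, 77, 78, 82, 82, 58, 59, 93, 102, 153, 157, 157, 117]
350 [68, 67, 67, 70, 130, 117, 133, 132, 78, 68, 70, 70, 69, 56, 78, 94, 102, 105, 98, 63, 66, 66, 69, 68, 69, 74, 79, 84, 86, 112, 136, 129, 123, 87]
360 [122, 127, 131, 132, 133, 119, 133, 131, 113, 131, 119, 128, 130, 126, 62, 77, 94, 101, 105, 103, 122, 126, 126, 125, 109, 125, 46, 43, 114, 131, 144, 144, 144, 107]
366 [122, 125, 130, 130, 130, 119, 120, 121, 104, 119, 109, 113, 125, 119, 97, 65, 86, 109, 119, 123, 109, 102, 123, 125, 121, 62, 100, 107, 118, 89, 67, 109, 135, 120]
372 [112, 68, 108, 125, 123, 114, 99, 72, 106, 121, 122, 122, 99, 85, 122, 72, 100, 126, 129, 130, 128, 116, 116, 69, 76, 108, 70, 61, 73, 56, 104, 136, 122, 91]
```

The hook rod is seen within ~1 mm of its prediction (rod row ~198 at col 350, predicted 197), and the bail is over the seat. Lowering gently.

Emit:
drive_tool(deltas=[[[-0.1,0,0.5],[0,0,0]],[[0,-0.1,0.5],[0,0,0]],[[0,0,0.5],[0,0,0]],[[0,0,0.4],[0,0,0]],[[0,0,0.4],[0,0,0]],[[0,0,0.3],[0,0,0]],[[0,0,0.2],[0,0,0]],[[0,0,0],[0,0,0]],[[0,0,0],[0,0,0]]])

```text
clock: 17.55
position: [508.5, 252.3, 162.3]
ee_rot: [-0.645, 0.765, -0.0, 0.0]
contact_force: [-0.4, -0.1, -2.2]
gripper_width: 5.9
grasp_force: 58.6
```

Emit:
drive_tool(deltas=[[[0,0,0.2],[0,0,0]],[[0,0,0.1],[0,0,0]],[[0,0,0],[0,0,0]],[[0,0,0],[0,0,0]]])

```text
clock: 17.95
position: [508.4, 252.3, 159.1]
ee_rot: [-0.645, 0.765, -0.0, -0.0]
contact_force: [0.6, 0.0, -2.4]
gripper_width: 5.9
grasp_force: 58.6
```

Emit:
drive_tool(deltas=[[[0,0,0.1],[0,0,0]],[[0,0,0.1],[0,0,0]],[[0,0,0],[0,0,0]],[[0,0,0],[0,0,0]]])

```text
clock: 18.35
position: [508.5, 252.3, 157.2]
ee_rot: [-0.645, 0.765, -0.0, 0.0]
contact_force: [-0.9, -0.7, -2.9]
gripper_width: 5.8
grasp_force: 58.6
```

Emit:
drive_tool(deltas=[[[0,0,0.1],[0,0,0]],[[0,0,0.1],[0,0,0]],[[0,0,0],[0,0,0]],[[0,0,0],[0,0,0]]])

```text
clock: 18.75
position: [508.7, 252.2, 155.9]
ee_rot: [-0.645, 0.765, -0.0, 0.0]
contact_force: [-1.2, -1.6, 2.0]
gripper_width: 5.6
grasp_force: 59.1
```

Contact at z≈156: wrist force went from -2.9 to +2.0 N, meaning the hook carries it. Release.

Emit:
drive_tool(deltas=[[[0,0,0],[0,0,0]],[[0,0,0],[0,0,0]],[[0,0,0],[0,0,0]],[[0,0,0],[0,0,0]],[[0,0,0],[0,0,0]],[[0,0,0],[0,0,0]]], claw=3.5)

```text
clock: 19.35
position: [508.4, 252.3, 155.0]
ee_rot: [-0.644, 0.765, 0.0, 0.0]
contact_force: [-0.1, -0.3, -0.6]
gripper_width: 35.1
grasp_force: 0.0
```

Run:
```python
from h import *
s,d=save('wrist','w11.png');save('side','s5.png')
print(s['clock'],s['position'].round(1),s['gripper_width'],s['contact_force'].round(1))
a=cv2.imread('pics/w10.png');b=cv2.imread('pics/w11.png')
for n,(x,y,w,h) in {'boardnear':(275,170,85,75),'handle':(300,160,45,90),'boardfar':(275,90,85,70),'barend':(300,290,45,40)}.items():
    r=cv2.matchTemplate(b[y-30:y+h+30,x-30:x+w+30],a[y:y+h,x:x+w],cv2.TM_CCOEFF_NORMED);_,m,_,l=cv2.minMaxLoc(r);print(n,round(m,3),l[0]-30,l[1]-30)
```

```text
19.35 [508.4 252.3 155. ] 35.125139465136755 [-0.1 -0.3 -0.6]
boardnear 0.383 0 -6
handle 0.57 -1 -30
boardfar 0.965 0 -6
barend 0.642 24 -19
```

Emit:
drive_tool(deltas=[[[0,0,-0.4],[0,0,0]],[[0,0,-0.8],[0,0,0]],[[0,0,-1.5],[0,0,0]],[[0,0,-2],[0,0,0]],[[0,0,-2],[0,0,0]],[[0,0,-2],[0,0,0]],[[0,0,-3],[0,0,0]],[[0,0,-3],[0,0,0]],[[0,0,-3],[0,0,0]],[[0,0,-2],[0,0,0]],[[0,0,0],[0,0,0]],[[0,0,0],[0,0,0]]])

```text
clock: 20.65
position: [508.2, 252.3, 352.4]
ee_rot: [-0.644, 0.765, 0.0, 0.0]
contact_force: [0.0, -1.1, -0.4]
gripper_width: 35.2
grasp_force: 0.0
```

Run:
```python
from h import *
s,d=save('wrist','w12.png');c=cam(d,s);print(s['clock'],s['position'].round(1),s['contact_force'].round(1))
s,d2=save('side','s6.png');ss,d3=save('wrist','w13.png')
print('motion',np.abs(d['img'].astype(int)-d3['img']).mean(), 'tank side?',np.abs(cv2.imread('pics/s6.png').astype(int)-cv2.imread('pics/s5.png')).mean())
seat=np.array([501.9,219.5,211]);yw=-.168
cc,sn=np.cos(yw),np.sin(yw)
def loc(x,y,z):return [seat[0]+cc*x-sn*y,seat[1]+sn*x+cc*y,seat[2]-120+z]
P=np.array([loc(*q) for q in[(0,-60,110),(0,-16,110),(0,0,120),(0,16,110),(0,60,110),(-42,-75,45),(42,-75,45),(-42,75,45),(42,75,45)]])
q=proj(c,P);print(q.round(1).tolist())
g=cv2.imread('pics/w12.png');hsv=cv2.cvtColor(g,cv2.COLOR_BGR2HSV);m=cv2.inRange(hsv,(45,70,20),(90,255,255))
n,_,st,ce=cv2.connectedComponentsWithStats(m)
print([(st[i].tolist(),ce[i].round(1).tolist()) for i in range(1,n) if st[i,4]>150])
print('boards pred',proj(c,[loc(0,37,6),loc(0,-37,6)]).round(1).tolist())
b=g.mean(2)
for y in(-52,-40,-28,28,40,52):
    u=proj(c,[loc(0,y,110)])[0];r=int(round(u[1]));x=int(round(u[0]));print(y,u.round(1),b[r,x-16:x+17].round().astype(int).tolist())
```

```text
20.65 [508.2 252.3 352.4] [ 0.  -1.1 -0.4]
motion 2.6652799479166664 tank side? 8.187481770833333
[[320.2, 91.0], [320.2, 134.5], [320.3, 150.7], [320.3, 164.0], [320.3, 201.7], [354.3, 81.1], [286.0, 81.2], [350.7, 197.8], [289.9, 197.9]]
[([300, 95, 16, 40, 430], [307.3, 114.6]), ([324, 95, 19, 40, 506], [331.3, 114.3]), ([298, 155, 18, 25, 278], [306.2, 166.6]), ([324, 155, 14, 25, 202], [328.5, 169.7])]
boards pred [[320.2, 165.5], [320.2, 113.0]]
-52 [320.2  99.2] [115, 128, 132, 128, 112, 86, 67, 63, 67, 71, 71, 71, 89, 110, 119, 120, 119, 115, 103, 84, 72, 71, 68, 70, 73, 71, 65, 61, 60, 62, 61, 62, 62]
-40 [320.2 111.2] [62, 62, 61, 61, 60, 61, 60, 57, 52, 47, 46, 53, 82, 108, 119, 121, 119, 116, 102, 77, 57, 58, 62, 63, 62, 62, 63, 60, 52, 43, 43, 43, 43]
-28 [320.2 123. ] [81, 97, 105, 101, 86, 72, 64, 61, 61, 61, 61, 65, 85, 108, 119, 120, 120, 116, 103, 81, 64, 60, 62, 61, 61, 61, 61, 60, 53, 44, 42, 43, 43]
28 [320.3 174.6] [161, 161, 154, 133, 98, 70, 62, 61, 62, 61, 61, 68, 87, 107, 117, 120, 120, 116, 104, 81, 63, 61, 62, 62, 62, 62, 62, 61, 61, 61, 61, 62, 62]
40 [320.3 184.9] [124, 124, 125, 124, 117, 113, 119, 120, 120, 118, 114, 112, 106, 102, 115, 120, 120, 116, 108, 105, 112, 118, 120, 119, 119, 119, 118, 116, 117, 118, 119, 119, 119]
52 [320.3 195.1] [90, 90, 87, 86, 88, 87, 85, 85, 85, 86, 85, 84, 87, 101, 116, 121, 120, 117, 104, 86, 79, 85, 86, 86, 87, 86, 87, 87, 87, 87, 87, 87, 88]
```

The basket hangs on the seat: the handle is within 1 px of prediction along its length, and both boards are at their predicted rows (114, 167). Now the lid: go behind it, sweep it forward with shut fingers, then press down.

```bash
cat > lid.py <<'E'
from h import *
C=np.array([478,-218.]);ya=.08;xa=np.array([np.cos(ya),np.sin(ya)])
def T(xc,ztip): return [*(C+xc*xa),ztip-27]
RD=down(180+np.degrees(ya)-360)
E
python3 - <<'E'
from lid import *
import pickle
D=pickle.load(open('c0.pkl','rb'))
for z in(0,100,150): print('box front',z,onz(D['top'],(400,138),z).round())
print('dispenser',onz(D['top'],(305,138),60).round(),'target',T(195,379),T(195,250))
# side view: box front-left top edge / bottom
print('box tri', tri((D['top'],(438,83)),(D['side'],(232,168))))
s=arm.read_state();t=T(195,382);plan(t,RD,12)
E
```

```text
box front 0 [ 773. -264.    0.]
box front 100 [ 749. -245.  100.]
box front 150 [ 737. -236.  150.]
dispenser [762.  39.  60.] target [np.float64(672.3763327290108), np.float64(-202.4166346760113), 352] [np.float64(672.3763327290108), np.float64(-202.4166346760113), 223]
box tri (array([1011.03009036, -403.38886344,  -59.33119528]), [33.90655430870615, 33.906554308706])
[[[3.5, -1.99, -0.03], [0.0, -0.0, -1.2]], [[3.54, -1.92, -0.03], [0.0, -0.0, -1.2]], [[3.58, -1.84, -0.03], [0.0, -0.0, -1.2]], [[3.62, -1.77, -0.03], [0.0, -0.0, -1.2]], [[3.65, -1.69, -0.03], [0.0, -0.0, -1.2]], [[3.69, -1.62, -0.03], [0.0, -0.0, -1.2]], [[3.72, -1.54, -0.03], [0.0, -0.0, -1.2]], [[3.75, -1.46, -0.03], [0.0, -0.0, -1.2]], [[3.78, -1.38, -0.03], [0.0, -0.0, -1.2]], [[3.81, -1.3, -0.03], [0.0, -0.0, -1.2]], [[3.84, -1.22, -0.03], [0.0, -0.0, -1.2]], [[3.86, -1.14, -0.03], [0.0, -0.0, -1.2]]]
```

Emit:
drive_tool(deltas=[[[2.2,-1.2,0],[0,0,-1.2]],[[3.5,-1.9,0],[0,0,-1.2]],[[3.6,-1.9,0],[0,0,-1.2]],[[3.6,-1.8,0],[0,0,-1.2]],[[3.7,-1.7,0],[0,0,-1.2]],[[3.7,-1.6,0],[0,0,-1.2]],[[3.7,-1.5,0],[0,0,-1.2]],[[3.8,-1.5,0],[0,0,-1.2]],[[3.8,-1.4,0],[0,0,-1.2]],[[3.8,-1.3,0],[0,0,-1.2]],[[3.8,-1.2,0],[0,0,-1.2]],[[3.9,-1.2,0],[0,0,-1.1]]], claw=0)

```text
clock: 22.0
position: [668.6, -190.0, 350.8]
ee_rot: [0.735, -0.678, -0.001, 0.001]
contact_force: [0.7, 0.7, 0.0]
gripper_width: 0.0
grasp_force: 0.0
```

Emit:
drive_tool(deltas=[[[1.3,-0.6,0],[0,0,0]],[[0,0,0],[0,0,0]],[[0,0,0],[0,0,0]]])

```text
clock: 22.3
position: [675.3, -201.0, 350.7]
ee_rot: [0.735, -0.679, -0.001, 0.001]
contact_force: [-0.7, -0.5, -0.5]
gripper_width: 0.0
grasp_force: 0.0
```

Run:
```python
from lid import *
s,d=save('wrist','w14.png');print(s['clock'],s['position'].round(1))
plan(T(195,250),RD,5)
```

```text
22.3 [ 675.3 -201.   350.7]
[[[0.04, 0.06, 2.57], [0.0, 0.0, 0.0]], [[0.04, 0.06, 2.57], [0.0, 0.0, 0.0]], [[0.04, 0.06, 2.57], [0.0, 0.0, 0.0]], [[0.04, 0.06, 2.57], [0.0, 0.0, 0.0]], [[0.04, 0.06, 2.57], [0.0, 0.0, 0.0]]]
```

Emit:
drive_tool(deltas=[[[0.1,0.1,2.5],[0,0,0]],[[0.1,0.1,2.6],[0,0,0]],[[0,0.1,2.6],[0,0,0]],[[0,0,2.6],[0,0,0]],[[0,0,2.5],[0,0,0]],[[0,0,0],[0,0,0]],[[0,0,0],[0,0,0]]])

```text
clock: 23.05
position: [672.9, -202.4, 225.1]
ee_rot: [0.735, -0.678, 0.0, 0.0]
contact_force: [-0.2, 0.7, 1.7]
gripper_width: 0.2
grasp_force: 0.0
```

Emit:
drive_tool(deltas=[[[0,1,0],[0,0,0]],[[0,1.5,0],[0,0,0]],[[0,1.5,0],[0,0,0]],[[0,1.5,0],[0,0,0]],[[0,1.5,0],[0,0,0]],[[0,1.5,0],[0,0,0]],[[0,1.5,0],[0,0,0]],[[0,1.5,0],[0,0,0]],[[0,1.3,0],[0,0,0]],[[0,0.7,0],[0,0,0]],[[0,0,0],[0,0,0]],[[0,0,0],[0,0,0]]])

```text
clock: 24.25
position: [538.2, -214.0, 224.5]
ee_rot: [0.735, -0.678, 0.0, -0.0]
contact_force: [-0.6, -0.1, -0.6]
gripper_width: 0.2
grasp_force: 0.0
```

Run:
```python
from lid import *
s,d=save('wrist','w15.png');save('side','s7.png');print(s['clock'],s['position'].round(1),s['contact_force'].round(1),'xc',((s['position'][:2]-C)@xa).round(1))
# lid top edge in the side view: compare predicted tab/lid corners for angles with image difference
import pickle
S=pickle.load(open('c0.pkl','rb'))['side']
a=cv2.imread('pics/side0.png').mean(2);b=cv2.imread('pics/s7.png').mean(2)
def lc(th,y,r): 
    xc=82-r*np.cos(th);z=146+r*np.sin(th);p=C+xc*xa+y*np.array([-xa[1],xa[0]]);return [*p,z]
for th in(1.9,1.57,1.4,1.25,1.1,.9): print(th,proj(S,[lc(th,100,127),lc(th,100,60)]).round(1).tolist())
for v in range(125,160,4): print(v,'before',a[v,312:356:2].round().astype(int).tolist(),'now',b[v,312:356:2].round().astype(int).tolist())
```

```text
24.25 [ 538.2 -214.   224.5] [-0.6 -0.1 -0.6] xc 60.4
1.9 [[315.9, 154.8], [322.5, 171.0]]
1.57 [[328.3, 153.9], [328.2, 170.6]]
1.4 [[334.9, 154.9], [331.2, 171.1]]
1.25 [[340.5, 156.4], [333.8, 171.8]]
1.1 [[345.8, 158.7], [336.2, 172.8]]
0.9 [[352.1, 162.6], [339.2, 174.6]]
125 before [61, 98, 92, 109, 80, 55, 121, 141, 48, 137, 140, 141, 139, 142, 139, 132, 133, 137, 132, 137, 138, 139] now [65, 101, 96, 112, 81, 38, 34, 41, 40, 110, 64, 37, 33, 38, 36, 36, 27, 122, 119, 42, 38, 34]
129 before [110, 57, 56, 55, 55, 43, 170, 94, 65, 124, 123, 139, 143, 143, 137, 133, 138, 132, 135, 138, 139, 139] now [111, 59, 57, 56, 56, 52, 53, 36, 40, 44, 47, 38, 32, 104, 33, 45, 92, 40, 38, 32, 100, 146]
133 before [54, 53, 54, 51, 52, 162, 114, 79, 89, 122, 120, 120, 120, 120, 129, 130, 140, 134, 139, 143, 139, 140] now [56, 59, 54, 56, 52, 52, 96, 118, 106, 29, 31, 36, 33, 56, 38, 38, 39, 33, 100, 146, 142, 143]
137 before [63, 76, 61, 86, 142, 131, 87, 77, 79, 113, 122, 121, 122, 123, 66, 96, 101, 72, 118, 142, 139, 142] now [63, 72, 59, 85, 101, 94, 73, 111, 126, 123, 124, 87, 60, 53, 48, 
[... 419 characters left out ...]
 136, 139, 141, 145, 141, 147, 136]
149 before [138, 135, 133, 138, 162, 111, 81, 106, 89, 77, 74, 49, 52, 112, 147, 134, 110, 105, 113, 119, 142, 139] now [141, 139, 132, 140, 144, 141, 135, 148, 148, 138, 61, 105, 90, 116, 104, 151, 133, 106, 109, 133, 144, 140]
153 before [135, 133, 140, 141, 163, 66, 93, 106, 103, 130, 77, 136, 138, 110, 54, 37, 41, 42, 93, 80, 48, 80] now [138, 135, 140, 143, 138, 137, 145, 150, 151, 141, 105, 151, 112, 113, 97, 172, 70, 38, 42, 44, 45, 81]
157 before [133, 139, 141, 127, 74, 78, 87, 106, 104, 131, 75, 123, 61, 65, 67, 73, 80, 65, 122, 61, 90, 91] now [138, 140, 144, 141, 134, 143, 148, 148, 151, 138, 119, 135, 97, 103, 106, 134, 74, 71, 77, 80, 91, 96]
```

The lid followed: its bright edge moved from col ~322 to ~342, about 1.2 rad. Continue along the arc, then press slowly.

Emit:
drive_tool(deltas=[[[0,1.4,0.3],[0,0,0]],[[0,1.4,0.3],[0,0,0]],[[0,1.2,0.9],[0,0,0]],[[0,1.2,0.9],[0,0,0]],[[0,1,1.1],[0,0,0]],[[0,1,1.1],[0,0,0]],[[0,0.5,0.9],[0,0,0]],[[0,0.5,0.9],[0,0,0]],[[0,0.4,0.9],[0,0,0]],[[0,0.3,0.7],[0,0,0]],[[0,0,0],[0,0,0]],[[0,0,0],[0,0,0]]])

```text
clock: 25.55
position: [449.5, -221.1, 144.0]
ee_rot: [0.735, -0.678, -0.0, 0.0]
contact_force: [1.1, -0.7, -0.6]
gripper_width: 0.2
grasp_force: 0.0
```

Emit:
drive_tool(deltas=[[[0,0.2,0.4],[0,0,0]],[[0,0.2,0.4],[0,0,0]],[[0,0,0],[0,0,0]],[[0,0,0],[0,0,0]]])

```text
clock: 25.95
position: [445.3, -221.3, 136.0]
ee_rot: [0.735, -0.678, -0.0, 0.0]
contact_force: [-0.6, -0.5, -0.3]
gripper_width: 0.3
grasp_force: 0.0
```

Emit:
drive_tool(deltas=[[[0,0,0.3],[0,0,0]],[[0,0,0.3],[0,0,0]],[[0,0,0],[0,0,0]],[[0,0,0],[0,0,0]]])

```text
clock: 26.35
position: [445.4, -221.3, 130.0]
ee_rot: [0.735, -0.678, -0.0, 0.0]
contact_force: [0.1, 0.0, -0.3]
gripper_width: 0.2
grasp_force: 0.0
```

Emit:
drive_tool(deltas=[[[0,0,0.2],[0,0,0]],[[0,0,0.2],[0,0,0]],[[0,0,0],[0,0,0]],[[0,0,0],[0,0,0]]])

```text
clock: 26.75
position: [445.4, -221.3, 126.0]
ee_rot: [0.735, -0.678, -0.0, 0.0]
contact_force: [0.1, 0.4, 0.1]
gripper_width: 0.1
grasp_force: 0.0
```

Emit:
drive_tool(deltas=[[[0,0,0.1],[0,0,0]],[[0,0,0.1],[0,0,0]],[[0,0,0],[0,0,0]],[[0,0,0],[0,0,0]]])

```text
clock: 27.15
position: [445.5, -221.4, 125.7]
ee_rot: [0.735, -0.678, 0.0, 0.0]
contact_force: [-3.5, 2.3, 8.6]
gripper_width: -0.3
grasp_force: 4.7
```

Emit:
drive_tool(deltas=[[[0,0,0.1],[0,0,0]],[[0,0,0.1],[0,0,0]],[[0,0,0],[0,0,0]],[[0,0,0],[0,0,0]]])

```text
clock: 27.55
position: [445.6, -221.5, 125.5]
ee_rot: [0.735, -0.678, 0.001, 0.0]
contact_force: [-5.6, 4.5, 19.9]
gripper_width: 0.3
grasp_force: 9.7
```

The lid hits a firm stop at 20 N, at the predicted tip height of 152 mm for shut. Back off and verify.

Emit:
drive_tool(deltas=[[[0,0,-0.4],[0,0,0]],[[0,0,-1],[0,0,0]],[[0,0,-2],[0,0,0]],[[0,0,-3],[0,0,0]],[[0,-1,-4],[0,0,0]],[[0,-1,-4],[0,0,0]],[[0,-1,-3],[0,0,0]],[[0,0,-2],[0,0,0]],[[0,0,0],[0,0,0]],[[0,0,0],[0,0,0]],[[0,0,0],[0,0,0]]])

```text
clock: 28.65
position: [474.6, -218.7, 314.6]
ee_rot: [0.735, -0.678, -0.001, 0.001]
contact_force: [0.4, -0.8, -0.1]
gripper_width: -0.3
grasp_force: 0.0
```

Run:
```python
from lid import *
import pickle
s,d=save('wrist','w16.png');c=cam(d,s);d1=save('side','s8.png')[1];d2=save('side','s9.png')[1];save('top','t2.png')
print(s['clock'],s['position'].round(1),s['contact_force'].round(1))
# lid outline: white pixels in wrist view, predicted shut corners/tab at z=152
n=np.array([-xa[1],xa[0]])
P=lambda xc,y,z:[*(C+xc*xa+y*n),z]
print('pred free edge',proj(c,[P(-45,-100,152),P(-45,0,152),P(-45,100,152),P(-71,0,152),P(-90,0,140)]).round(1).tolist())
g=d['img'].mean(2)
for y in(-60,60,0):
    q=proj(c,[P(x,y,152) for x in range(-95,-20,5)]);print(y,[(x,int(g[int(v),int(u)])) if 0<=u<640 and 0<=v<400 else None for x,(u,v) in zip(range(-95,-20,5),q)])
# side view: stand region, compare with s6 (hanging before) and motion now
A=cv2.imread('pics/s6.png').astype(int);B=cv2.imread('pics/s8.png').astype(int);E=cv2.imread('pics/s9.png').astype(int)
r=np.s_[200:330,265:375];print('stand diff',np.abs(A[r]-B[r]).mean(),np.abs(B[r]-E[r]).mean(),'noise bg',np.abs(A[100:200,0:60]-B[100:200,0:60]).mean())
# bystanders in top view
T0=cv2.imread('pics/top0.png').astype(int);T2=cv2.imread('pics/t2.png').astype(int)
for k,(x,y) in dict(reel=(322,266),jar=(317,213),disp=(305,138),tipc=(348,143),tape=(480,206),cut=(166,243),drv=(166,188)).items(): print(k,np.abs(cv2.blur((T0-T2).astype(np.float32),(3,3)))[y-10:y+10,x-10:x+10].mean().round(1),end=' ')
S=pickle.load(open('c0.pkl','rb'))['side']
print('\nside pred lid corner shut',proj(S,[P(-45,100,152),P(-45,100,152+10)]).round(1).tolist())
```

```text
28.65 [ 474.6 -218.7  314.6] [ 0.4 -0.8 -0.1]
pred free edge [[358.4, 85.3], [355.1, 177.3], [352.2, 254.4], [377.4, 177.3], [391.2, 175.0]]
-60 [(-95, 134), (-90, 133), (-85, 138), (-80, 150), (-75, 173), (-70, 173), (-65, 174), (-60, 175), (-55, 175), (-50, 177), (-45, 178), (-40, 151), (-35, 176), (-30, 178), (-25, 180)]
60 [(-95, 148), (-90, 135), (-85, 146), (-80, 170), (-75, 171), (-70, 171), (-65, 171), (-60, 172), (-55, 172), (-50, 172), (-45, 168), (-40, 171), (-35, 173), (-30, 174), (-25, 174)]
0 [(-95, 136), (-90, 131), (-85, 128), (-80, 168), (-75, 172), (-70, 172), (-65, 172), (-60, 156), (-55, 175), (-50, 178), (-45, 180), (-40, 163), (-35, 176), (-30, 177), (-25, 178)]
stand diff 1.7158275058275059 1.536037296037296 noise bg 1.6267777777777779
reel 14.0 jar 35.1 disp 0.9 tipc 0.9 tape 19.8 cut 0.9 drv 0.9 
side pred lid corner shut [[365.2, 186.3], [365.3, 184.0]]
```

Emit:
drive_tool(deltas=[[[0,2,0],[0,0,0]],[[0,3,0],[0,0,0]],[[0,3,0],[0,0,0]],[[0,0,0],[0,0,0]],[[0,0,0],[0,0,0]],[[0,0,0],[0,0,0]]])

```text
clock: 29.45
position: [396.1, -225.3, 315.9]
ee_rot: [0.735, -0.678, -0.0, 0.0]
contact_force: [0.0, 0.0, 0.3]
gripper_width: 0.1
grasp_force: 0.0
```

Run:
```python
from lid import *
import pickle
s,d=save('wrist','w17.png');c2=cam(d,s);print(s['position'].round(1))
w16=cv2.imread('pics/w16.png').mean(2);w17=d['img'].mean(2)
s1=dict(position=[474.6,-218.7,314.6],ee_rot=s['ee_rot']);c1=cam(d,s1)
n=np.array([-xa[1],xa[0]]);P=lambda xc,y,z:[*(C+xc*xa+y*n),z]
# edge feature along x-lines: darkest point near the tab end (y=0) and lid edge (y=+-60)
for y,x0 in((0,-60),(0,-41),(-60,-41),(-80,-41),(60,-41),(60,-83),(-60,-83)):
    uv=[]
    for c,im in((c1,w16),(c2,w17)):
        xs=np.arange(x0-14,x0+14,.5);q=proj(c,[P(x,y,152) for x in xs]).astype(np.float32)
        v=cv2.remap(im.astype(np.float32),q[:,:1],q[:,1:],cv2.INTER_LINEAR).ravel();i=v.argmin() if x0!=-83 else np.abs(np.gradient(v)).argmax()
        uv.append((q[i],xs[i],round(float(v[i])),round(float(np.median(v)))))
    p,e=tri((c1,uv[0][0]),(c2,uv[1][0]));print(y,x0,'xc',uv[0][1:],uv[1][1:],'tri',p.round(1),np.round(e,1))
A=cv2.imread('pics/side0.png').astype(int);B=cv2.imread('pics/s8.png').astype(int)
for k,(x,y) in dict(jar=(326,235),reel=(374,240),tape=(345,152)).items(): print(k,np.abs(A-B)[y-9:y+9,x-9:x+9].mean().round(1))
```

```text
[ 396.1 -225.3  315.9]
0 -60 xc (np.float64(-57.5), 153, 173) (np.float64(-59.0), 130, 169) tri [ 419.5 -221.2  145.6] [0. 0.]
0 -41 xc (np.float64(-40.0), 149, 176) (np.float64(-41.5), 133, 170) tri [ 437.3 -219.8  145.5] [0. 0.]
-60 -41 xc (np.float64(-38.0), 144, 177) (np.float64(-39.5), 118, 172) tri [ 444.2 -280.6  145.5] [0. 0.]
-80 -41 xc (np.float64(-37.5), 149, 178) (np.float64(-39.0), 114, 173) tri [ 446.4 -300.9  145.5] [0. 0.]
60 -41 xc (np.float64(-42.0), 153, 172) (np.float64(-44.0), 117, 165) tri [ 430.1 -158.1  143.3] [0. 0.]
60 -83 xc (np.float64(-83.0), 151, 150) (np.float64(-87.0), 133, 165) tri [ 385.7 -158.   134.3] [0. 0.]
-60 -83 xc (np.float64(-79.0), 146, 137) (np.float64(-83.0), 130, 130) tri [ 400.  -283.6  134.3] [0. 0.]
jar 14.8
reel 1.7
tape 32.5
```

The lid edge triangulates to z≈145 on both sides (shut), and the stand region is unchanged and still. Handing in.

```bash
python3 -c "
from bench import arm
print(arm.job_done())"
```

```text
the job is handed in; nothing more can be done
None
```

The job is handed in; the judge returned no verdict. By my own measurements, the basket hangs still by the middle of its handle in the hook with both boards in it, the lid is pressed fully shut, and I saw no sign of contact with the other items, though the arm or basket hid the jar and tape roll in my last check.

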